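# Close the red vent of the damp box

## Task

The pieces in the damp box are drying too fast: slide the red shutter in its lid fully shut over its row of black air slots (it lies flush and has no handle, only its flat top to press on). Leave the blue shutter as it stands and do not disturb the clay brooch that is drying on the lid.

Things in the scene. Friction and masses are not known exactly. Their poses are not given: they have to be found in the camera images.
- red_shutter (a joint): slide of the red shutter along its track, in m: 0 = fully open, against the stop at the brooch's end of the track; 0.050 = fully shut over the slots, against the stop at the other end. It starts between 0 and 0.012, stays where it is left and needs about 1.5 N to move.
- red_pad (a point): centre of the top face of the red shutter, a flat plastic plate 44 mm (x) by 46 mm (y) without a handle, its top flush with the aluminium side rails (6 mm wide) of its trough, 65 mm above the worktop; z up, y along the track. The shutter shuts towards this point's own +y (towards the four black slots); the x axis runs across the track. The point moves with the shutter. The plate is sprung: it gives up to 3.5 mm under about 8 N and comes back up when let go.
- blue_pad (a point): the same point on the blue shutter, an equal plate in an equal, parallel trough on the same lid, centre line 62 mm from the red one, either nearer the robot or farther from it. To be left alone.
- brooch: pale oval unfired clay brooch, 48 x 71 x 7 mm, lying loose on the lid of the damp box beside the open (-y) ends of the two troughs, about 10 mm lower than the shutters' tops; origin at the centre of its underside. To be left alone. The box (a white tub with a grey lid, 140 x 200 mm, lid top 55 mm above the worktop) does not move.

How it is judged:
By the outcome, as a careful person would: the job done as asked, in the order asked, and still so for the second after the job is handed in, with the robot touching nothing.
It also fails if it takes over 26 s, if anything falls off the work surface, if the arm or the gripper's body presses on something with over 40 N, if the wrist force passes 120 N, or if a joint passes its speed limit or range.

## Robot

A 6-joint arm with a two-finger parallel gripper is mounted at the origin on a cart in front of the work surface, level with it; the furniture and walls round the work are solid. World frame = base frame: x ahead of the robot, y to its left, z up, the work surface at z = 0. Lengths are in m, angles in rad, forces in N, time in s.
With the tool pointing down it reaches from about 0.35 to 0.925 m from the base axis. Payload 6.4 kg.
Tool frame: the origin (TCP) lies on the centre line of the jaws, within the pads' length; the fingertips stand ctrl.tip_reach ahead of it and the grasp point (between the pads) lies 5 mm behind it (ctrl.tip_reach is the distance from the TCP to the fingertips, in m); z points along the fingers, y is the direction in which the jaws open and shut (so a half turn about z gives the same grasp; the last joint's range is limited). The gripper opens to 94 mm and grips with 3 to 60 N. Pads are 16 mm wide; open, the fingers measure 119 mm over their backs; the gripper's body (75 mm by 177 mm) begins 78 mm behind the grasp point.
Start: joints at [-1.37, 0.245, 1.558, -0, 1.339, -0.174], TCP at [0.238, -0.605, 0.219] pointing down, gripper open.
Joint ranges: [-3.13, 3.13], [-1.02, 2.26], [0.13, 2.54], [-0.95, 4.09], [0.21, 2.88], [-2.74, 2.74]. Speed limits (rad/s): [2.57, 2.57, 3.14, 3.14, 3.14, 3.14].

## Interface

Orientations are given as [roll, pitch, yaw] about the fixed x, y, z axes, in that order (R = Rz(yaw) Ry(pitch) Rx(roll)).
In Python, from cell import ctrl, vision gives the robot as it stands. Calls block until the motion is done:
- ctrl.goto(position, orientation): joint-space move of the TCP to a pose.
- ctrl.movel(position, velocity=0.15, orientation=None, max_force=None): straight line of the TCP; orientation=None keeps the orientation; velocity is the mean speed in m/s. With max_force (N) it stops when the force on the tool has changed by that much, and returns True; else False.
- ctrl.set_joints(angles): joint-space move.
- ctrl.let_go() and ctrl.clamp(): open the fingers fully, or close them until they stop; the grip force is fixed at half the most.
- ctrl.dwell(seconds).
- ctrl.solve_ik(position, orientation): joint angles nearest the present ones, or None.
- ctrl.get_obs(): the state.
- vision.grab_frame(name): name is "scene" or "top"; returns a dict with "img" (384x512x3 uint8, red, green, blue), "mtx" (3x3 intrinsics, pixels), "R" (3x3) and "t" (3): a world point X has camera coordinates R X + t. Camera axes: x right, y down, z forward; pixel columns grow to the right and rows downward; lengths in m; the calibration is good to about 2 mm. A picture is of the moment at which its call begins. There is no depth.
A pose or a line that the arm cannot do raises ctrl.IKError and nothing moves.
- ctrl.hand_in(): hands the job in, once; it reports no verdict.
The state is a dict: "time": time; "joint_positions": joint angles; "joint_vel": joint speeds; "joint_torque": joint torques, N m; "eef_pos": TCP position; "tcp_rot": TCP orientation; "force": force on the tool from outside, world axes, zero at the start; "torque": the same for the moment, N m; "finger_gap": finger opening in m.
Only numpy, scipy, OpenCV 4.12 (cv2) and the standard library are available. Lean on these libraries where they do the work, as an engineer would, in place of code of your own. Each camera call takes 0.05 s, during which the arm holds its last target.

## Working session

There is one attempt and no reset: what is moved stays moved. The work goes in short steps, each a Python script; the robot and the scene stay as the last script left them, time stands still between calls to the robot, and variables do not carry over. Pictures are saved under pics/ and viewed, and the job is handed in when it is done.

```bash
mkdir -p pics; ls
python3 - <<'E'
from cell import ctrl, vision
import cv2,pickle
d={}
for n in("scene","top"):
    f=vision.grab_frame(n); d[n]=f
    cv2.imwrite(f"pics/{n}0.png",f["img"][:,:,::-1])
pickle.dump(d,open("f0.pkl","wb"))
print(ctrl.tip_reach,ctrl.get_obs())
E
```

```text
pics
0.014 {'time': 0.1, 'joint_positions': array([-1.37009747e+00,  2.45757697e-01,  1.55887405e+00, -7.92061167e-06,
        1.33863829e+00, -1.74099509e-01]), 'joint_vel': array([-0.00015019,  0.00064276, -0.00373784, -0.0002439 ,  0.00201148,
        0.00079668]), 'joint_torque': array([ 5.29335261e-05, -4.16917098e+01, -3.15523696e+01,  6.87746680e-02,
        3.10382748e-02, -5.06506581e-05]), 'eef_pos': array([ 0.23785839, -0.60438164,  0.21845661]), 'tcp_rot': array([-3.13993930e+00, -2.82968295e-04,  3.74799962e-01]), 'force': array([ 0.34469322, -0.89464701, -0.0709388 ]), 'torque': array([-0.01077819, -0.00859759,  0.00731584]), 'finger_gap': 0.09444166721794293}
```

View pics/scene0.png

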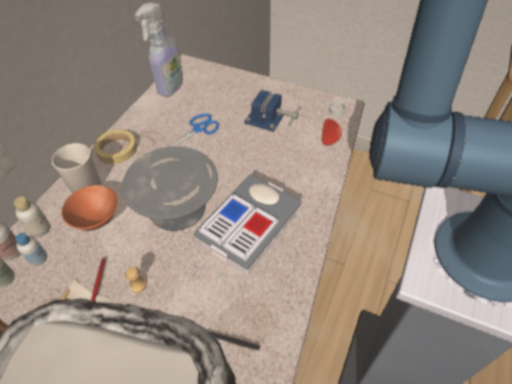

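View pics/top0.png

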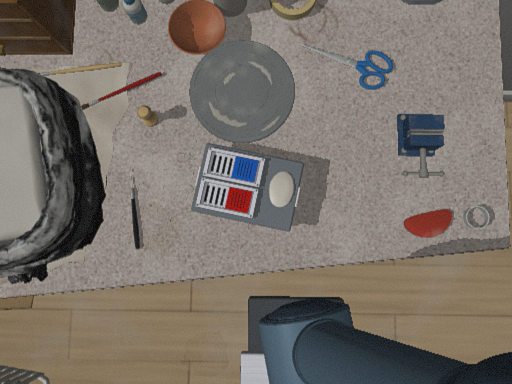

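Run:
```python
import cv2,pickle
d=pickle.load(open("f0.pkl","rb"))
i=d["top"]["img"][130:250,180:340,::-1]; cv2.imwrite("pics/top_c.png",cv2.resize(i,None,fx=5,fy=5,interpolation=cv2.INTER_CUBIC))
i=d["scene"]["img"][140:280,110:310,::-1]; cv2.imwrite("pics/scene_c.png",cv2.resize(i,None,fx=4,fy=4,interpolation=cv2.INTER_CUBIC))
for n in d:
    f=d[n]; print(n,f["mtx"],f["R"],-f["R"].T@f["t"])
```

```text
scene [[417.7685825    0.         255.46770854]
 [  0.         417.7685825  188.98276264]
 [  0.           0.           1.        ]] [[-0.90966011 -0.4151267  -0.01372229]
 [-0.3125916   0.70598388 -0.63551023]
 [ 0.27350498 -0.57380883 -0.7719705 ]] [0.24403365 0.60862002 0.77250614]
top [[457.13931015   0.         262.47932136]
 [  0.         457.13931015 192.24214897]
 [  0.           0.           1.        ]] [[ 0.0125837  -0.99984077 -0.01265227]
 [-0.9936181  -0.01108494 -0.11225058]
 [ 0.11209246  0.01398405 -0.99359938]] [0.3693828  0.10570452 0.94774983]
```

View pics/top_c.png

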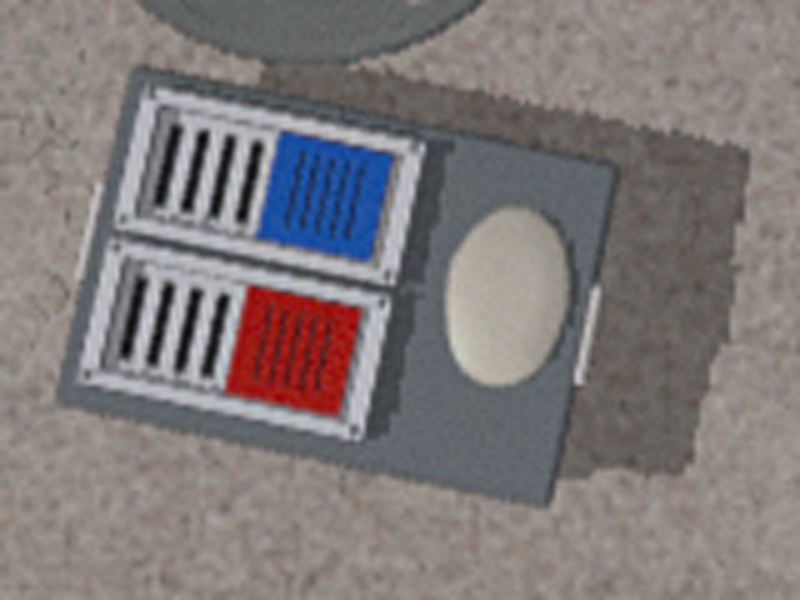

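View pics/scene_c.png

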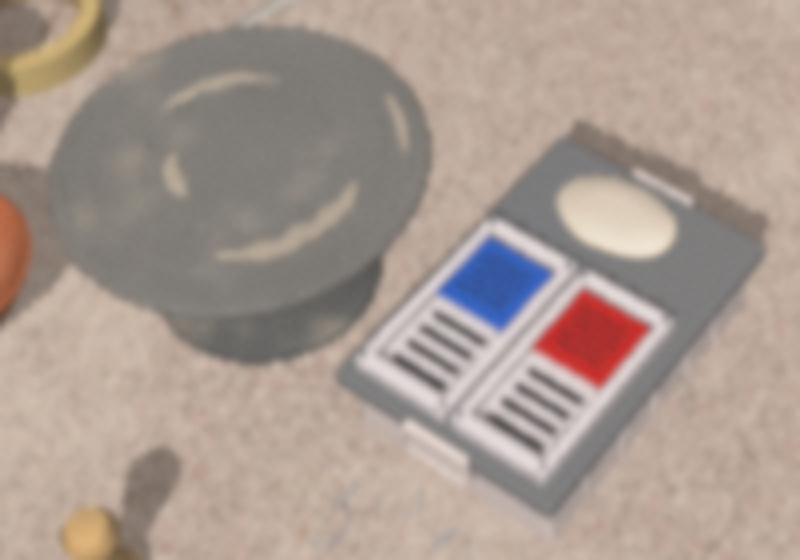

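```bash
cat > h.py <<'E'
import pickle,numpy as np
d=pickle.load(open("f0.pkl","rb"))
def ray(f,u,v,z):
    C=-f["R"].T@f["t"]; r=f["R"].T@np.linalg.inv(f["mtx"])@[u,v,1]
    return C+r*(z-C[2])/r[2]
T=lambda X,Y,z=.065: ray(d["top"],(X+.5)/5-.5+180,(Y+.5)/5-.5+130,z)
S=lambda X,Y,z=.065: ray(d["scene"],(X+.5)/4-.5+110,(Y+.5)/4-.5+140,z)
E
python3 - <<'E'
from h import *
import cv2
def rep(n,P):
    P=np.array(P); c=P.mean(0)
    print(n,"c",c.round(4),"sides",np.linalg.norm(P-np.roll(P,-1,0),axis=1).round(4))
    e=[P[0]-P[1],P[3]-P[2],P[0]-P[3],P[1]-P[2]]
    print("  ang",[round(float(np.degrees(np.arctan2(q[1],q[0]))),1) for q in e])
rep("T frame",[T(113,240),T(390,292),T(362,438),T(82,383)])
rep("T red",[T(243,285),T(362,306),T(340,416),T(226,392)])
rep("T lid",[T(137,68,.055),T(617,168,.055),T(548,505,.055),T(58,402,.055)])
rep("T brooch",[T(515,208,.06),T(498,386,.06)])if 0 else print(T(507,297,.06))
rep("S frame",[S(456,420),S(597,272),S(672,322),S(545,480)])
rep("S red",[S(537,343),S(585,290),S(652,328),S(603,388)])
rep("S lid",[S(340,375,.055),S(578,135,.055),S(765,250,.055),S(555,520,.055)])
# stand: disc left/right/top/bottom at heights
# near rim point: disc extents top image full px: center (243,90), r~(52,50)
for z in (.05,.08,.1,.12,.15,.18):
    a=ray(d["top"],190,90,z);b=ray(d["top"],295,90,z);c=ray(d["top"],243,40,z);e=ray(d["top"],243,141,z)
    q=S(50,180,z);r=S(430,160,z);s=S(240,25,z);t=S(215,315,z)
    print(z,"T",((a+b)/2).round(3),((c+e)/2).round(3),np.linalg.norm(a-b).round(3),"S",((q+r)/2).round(3),((s+t)/2).round(3),np.linalg.norm(q-r).round(3))
E
```

```text
T frame c [0.4585 0.1871 0.065 ] sides [0.1102 0.0578 0.1108 0.0571]
  ang [79.9, 79.6, -10.6, -10.0]
T red c [0.4542 0.1652 0.065 ] sides [0.0471 0.0436 0.0452 0.0422]
  ang [80.6, 78.8, -7.8, -10.4]
T lid c [0.4813 0.148  0.055 ] sides [0.195  0.1358 0.196  0.1365]
  ang [78.6, 78.8, -11.6, -11.2]
[0.47631618 0.08206984 0.06      ]
S frame c [0.4542 0.1887 0.065 ] sides [0.1148 0.0505 0.1124 0.0561]
  ang [76.8, 79.7, -12.9, -15.7]
S red c [0.4512 0.1647 0.065 ] sides [0.0415 0.0424 0.0444 0.0435]
  ang [78.1, 79.5, -14.9, -11.0]
S lid c [0.4761 0.1499 0.055 ] sides [0.2034 0.1319 0.1973 0.1393]
  ang [77.8, 80.0, -12.5, -15.2]
0.05 T [0.679 0.162 0.05 ] [0.679 0.16  0.05 ] 0.213 S [0.687 0.132 0.05 ] [0.698 0.128 0.05 ] 0.216
0.08 T [0.669 0.16  0.08 ] [0.669 0.159 0.08 ] 0.206 S [0.669 0.152 0.08 ] [0.679 0.148 0.08 ] 0.207
0.1 T [0.662 0.159 0.1  ] [0.662 0.157 0.1  ] 0.201 S [0.656 0.165 0.1  ] [0.666 0.162 0.1  ] 0.201
0.12 T [0.655 0.157 0.12 ] [0.655 0.156 0.12 ] 0.197 S [0.644 0.178 0.12 ] [0.654 0.175 0.12 ] 0.195
0.15 T [0.644 0.155 0.15 ] [0.645 0.154 0.15 ] 0.189 S [0.626 0.198 0.15 ] [0.635 0.195 0.15 ] 0.186
0.18 T [0.634 0.154 0.18 ] [0.634 0.153 0.18 ] 0.182 S [0.607 0.218 0.18 ] [0.616 0.215 0.18 ] 0.177
```

Run:
```python
from cell import ctrl, vision
import numpy as np,cv2
a=np.radians(79.3);u=np.array([np.cos(a),np.sin(a),0]);o=[np.pi,0,a-np.pi/2]
p=np.array([.453,.165,0])-.002*u
ctrl.clamp()
print(ctrl.get_obs()["time"],ctrl.get_obs()["finger_gap"])
ctrl.goto(p+[0,0,.18],o)
print(ctrl.get_obs()["time"])
ctrl.movel(p+[0,0,.095],velocity=.08)
s=ctrl.get_obs();print(s["time"],s["eef_pos"],s["tcp_rot"],s["force"],s["joint_positions"])
for n in("scene","top"):
    i=vision.grab_frame(n)["img"][:,:,::-1]
    i=i[130:250,180:340] if n=="top" else i[140:280,110:310]
    cv2.imwrite(f"pics/{n}1.png",cv2.resize(i,None,fx=4,fy=4,interpolation=cv2.INTER_CUBIC))
```

```text
1.5167 0.00017404066360978895
4.325
5.5333 [0.45315889 0.16312988 0.09561883] [-3.14123431e+00 -1.22593629e-03 -1.86654668e-01] [-0.10006664  0.13199576  0.46427525] [ 1.09574953e-01  2.65243552e-03  2.06996716e+00 -1.72794809e-05
  1.06769591e+00  1.86703405e+00]
```

View pics/scene1.png

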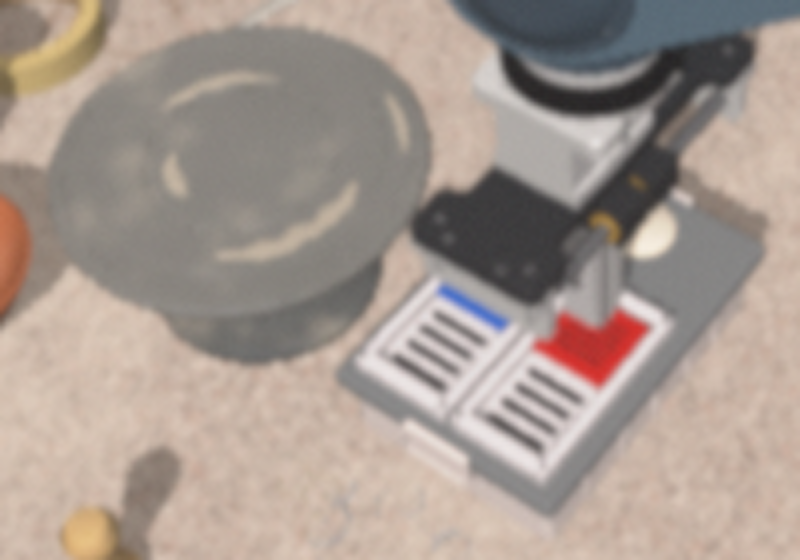

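View pics/top1.png

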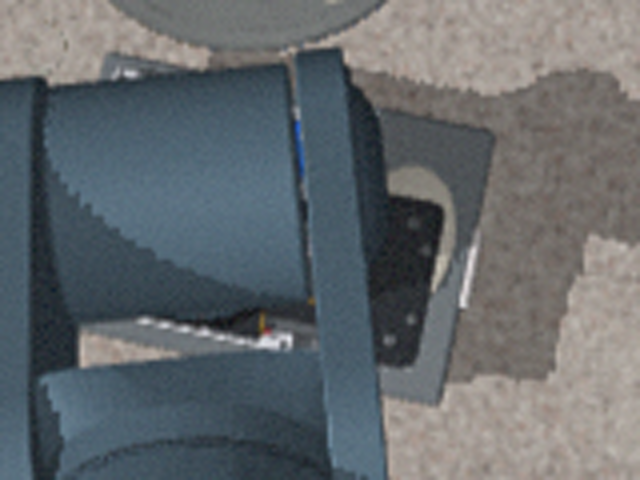

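```bash
python3 - <<'E'
from h import *
f=d["scene"]
a=np.radians(79.3);u=np.array([np.cos(a),np.sin(a),0]);v=np.array([u[1],-u[0],0])
c=np.array([.45316,.16313,.0816])
for du in(-.0125,.0125,.03):
  for dv in(-.008,.008):
    q=f["mtx"]@(f["R"]@(c+du*u+dv*v)+f["t"]);q=q[:2]/q[2];print(du,dv,((q-[110,140])*4+1.5).round())
for du,dv,z in((.088,.037,.165),(.088,-.037,.165),(.0,.037,.165)):
    q=f["mtx"]@(f["R"]@(np.r_[c[:2],z]+du*u+dv*v)+f["t"]);q=q[:2]/q[2];print("body",du,dv,((q-[110,140])*4+1.5).round())
E
python3 - <<'E'
import cv2
i=cv2.imread("pics/scene1.png")[180:400,400:720]
cv2.imwrite("pics/s1z.png",cv2.resize(i,None,fx=2.5,fy=2.5,interpolation=cv2.INTER_CUBIC))
E
```

```text
-0.0125 -0.008 [619. 305.]
-0.0125 0.008 [593. 291.]
0.0125 -0.008 [590. 339.]
0.0125 0.008 [564. 324.]
0.03 -0.008 [570. 363.]
0.03 0.008 [544. 347.]
body 0.088 0.037 [410. 300.]
body 0.088 -0.037 [543. 379.]
body 0.0 0.037 [526. 176.]
```

View pics/s1z.png

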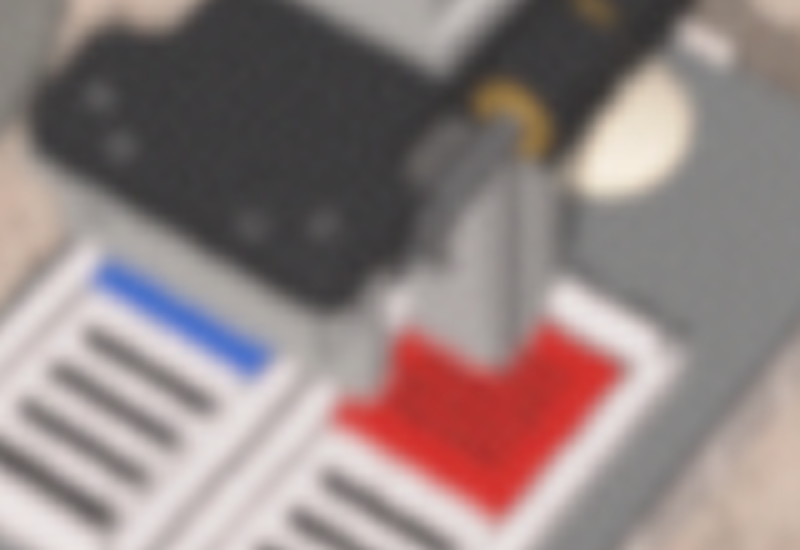

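Run:
```python
from cell import ctrl
import numpy as np
a=np.radians(79.3);u=np.array([np.cos(a),np.sin(a),0])
p=np.array([.453,.165,0])-.002*u
f0=ctrl.get_obs()["force"]
r=ctrl.movel(p+[0,0,.0745],velocity=.012,max_force=6)
s=ctrl.get_obs();print(r,s["time"],s["eef_pos"],s["force"]-f0)
```

```text
True 7.0333 [0.45266232 0.16302344 0.0768994 ] [-3.11351232  0.65619465  5.71210231]
```

Run:
```python
from cell import ctrl
import numpy as np
a=np.radians(79.3);u=np.array([np.cos(a),np.sin(a),0])
p=np.array([.453,.165,0])-.002*u
for k in(.012,.036,.050):
    r=ctrl.movel(p+k*u+[0,0,.0765],velocity=.03,max_force=15)
    s=ctrl.get_obs();f=s["force"];print(r,k,s["time"].__round__(2),s["eef_pos"].round(4),"along",(f@u).round(2),"across",(f@[u[1],-u[0],0]).round(2),"z",f[2].round(2))
```

```text
False 0.012 7.59 [0.4552 0.1752 0.0771] along 1.11 across -2.23 z 5.46
False 0.036 8.54 [0.4598 0.1987 0.0772] along 0.28 across -1.63 z 5.44
False 0.05 9.16 [0.4626 0.212  0.0772] along -2.77 across -0.04 z 5.22
```

Run:
```python
from cell import ctrl, vision
import cv2
i=vision.grab_frame("scene")["img"][190:280,180:300,::-1]
cv2.imwrite("pics/scene2.png",cv2.resize(i,None,fx=6,fy=6,interpolation=cv2.INTER_CUBIC))
```

```text
(no output)
```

View pics/scene2.png

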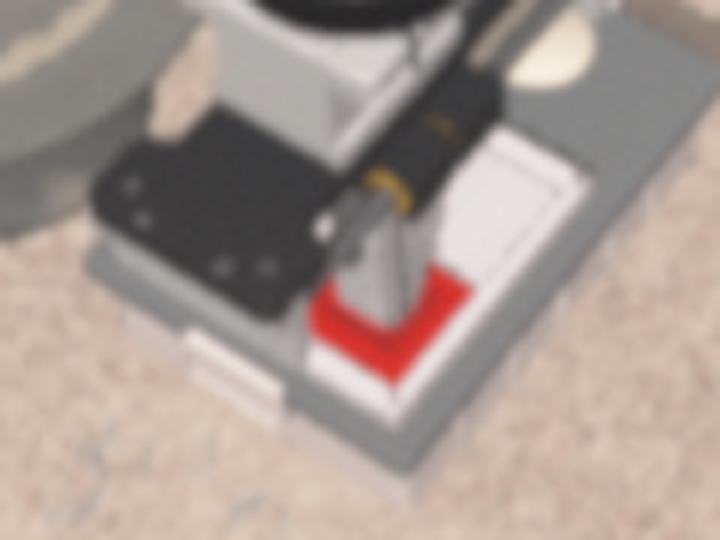

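Run:
```python
from cell import ctrl,vision
import numpy as np,cv2
from h import ray,d
g=lambda X,Y:ray(d["scene"],(X+.5)/6-.5+180,(Y+.5)/6-.5+190,.065)
a=np.radians(79.3);u=np.array([np.cos(a),np.sin(a),0])
print("gap",(g(395,422)-g(392,382))@u,"edge lengths",np.linalg.norm(g(392,382)-g(470,290)), "frame",(g(395,422)-g(590,183))@u)
p=np.array([.453,.165,0])-.002*u
for k in(.052,.054,.056):
    r=ctrl.movel(p+k*u+[0,0,.0765],velocity=.02,max_force=15)
    s=ctrl.get_obs();f=s["force"];print(r,k,s["time"].__round__(2),s["eef_pos"].round(4),"along",(f@u).round(2),"across",(f@[u[1],-u[0],0]).round(2),"z",f[2].round(2))
i=vision.grab_frame("scene")["img"][190:280,180:300,::-1]
cv2.imwrite("pics/scene3.png",cv2.resize(i,None,fx=6,fy=6,interpolation=cv2.INTER_CUBIC))
```

```text
gap 0.011370376782926806 edge lengths 0.043326670312535016 frame 0.11385485607661625
False 0.052 9.46 [0.4629 0.2137 0.0772] along -2.99 across -0.38 z 4.88
False 0.054 9.71 [0.4633 0.2157 0.0772] along -3.06 across -0.74 z 4.57
False 0.056 9.96 [0.4637 0.2176 0.0772] along -2.57 across 0.11 z 4.7
```

View pics/scene3.png

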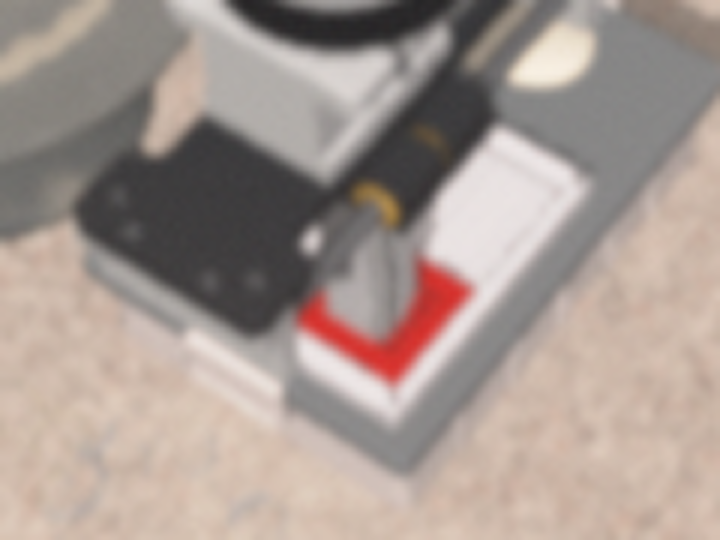

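Run:
```python
from cell import ctrl,vision
import numpy as np,cv2,pickle
s=ctrl.get_obs();q=s["eef_pos"]
ctrl.movel(q+[0,0,.013],velocity=.03)
ctrl.movel(q+[0,0,.13],velocity=.12)
j=ctrl.get_obs()["joint_positions"].copy();j[0]-=.7
ctrl.set_joints(j)
s=ctrl.get_obs();print(s["time"],s["force"])
D={n:vision.grab_frame(n) for n in("scene","top")};pickle.dump(D,open("f1.pkl","wb"))
i=D["top"]["img"][130:250,180:340,::-1]; cv2.imwrite("pics/top_e.png",cv2.resize(i,None,fx=5,fy=5,interpolation=cv2.INTER_CUBIC))
i=D["scene"]["img"][140:280,110:310,::-1]; cv2.imwrite("pics/scene_e.png",cv2.resize(i,None,fx=4,fy=4,interpolation=cv2.INTER_CUBIC))
```

```text
13.0583 [ 0.03682185  0.13914579 -0.14240076]
```

View pics/top_e.png

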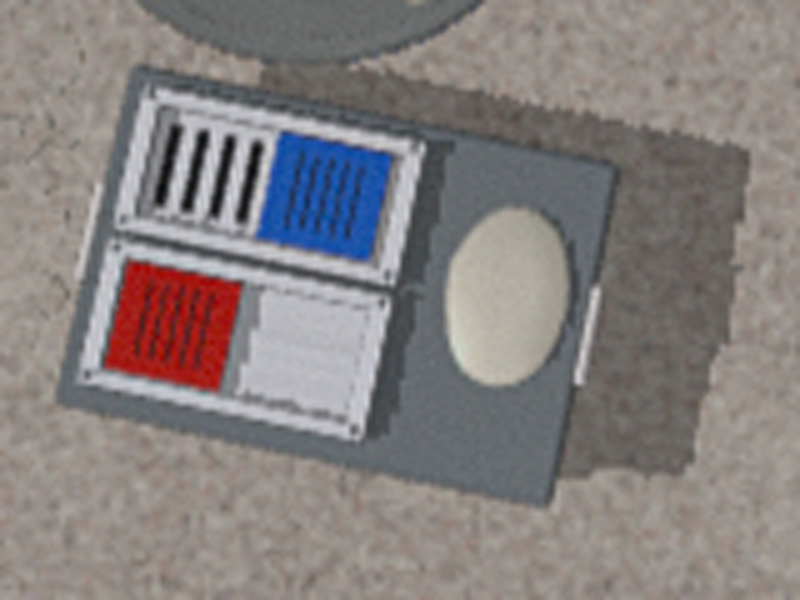

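View pics/scene_e.png

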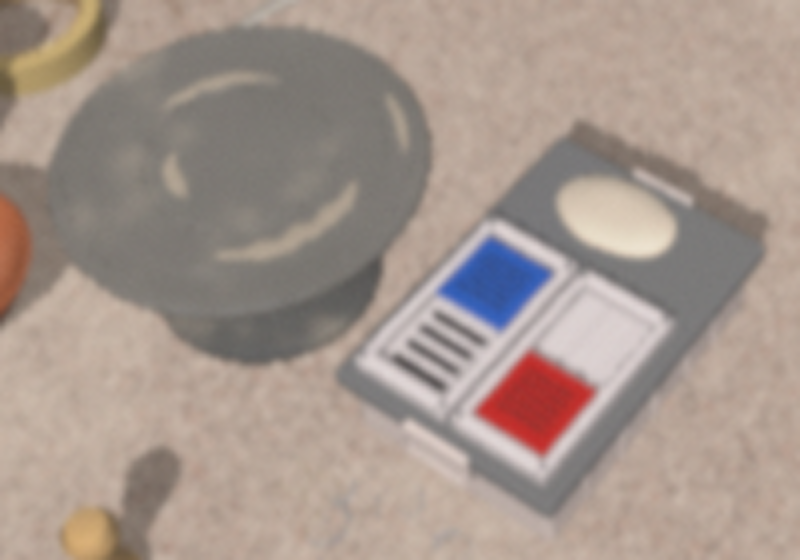

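Run:
```python
from h import *
import cv2
a=np.radians(79.3);u=np.array([np.cos(a),np.sin(a),0])
print("gap T",(T(97.5,311.5)-T(114.5,316))@u,"S",((S(456,420)+S(545,480)-S(476,408)-S(543,456))/2)@u)
D=pickle.load(open("f1.pkl","rb"))
def cen(f,sl,blue):
    i=f["img"].astype(int)
    m=(i[...,0]-np.maximum(i[...,1],i[...,2])>60) if not blue else (i[...,2]-i[...,0]>60)
    k=np.zeros_like(m);k[sl]=m[sl];v,w=np.nonzero(k);return ray(f,w.mean(),v.mean(),.065)
st=(slice(140,225),slice(195,265));ss=(slice(185,265),slice(200,285))
for n,sl in(("top",st),("scene",ss)):
    r0,r1=cen(d[n],sl,0),cen(D[n],sl,0);b0,b1=cen(d[n],sl,1),cen(D[n],sl,1)
    print(n,"red moved",((r1-r0)@u).round(4),"blue moved",((b1-b0)@u).round(4))
t=[x["top"]["img"][168:212,266:298].astype(int) for x in(d,D)];print("brooch maxdiff",abs(t[0]-t[1]).max())
```

```text
gap T 0.0068768590950781545 S 0.010678610147786533
top red moved 0.0474 blue moved 0.0001
scene red moved 0.0473 blue moved 0.0001
brooch maxdiff 17
```

Run:
```python
from cell import ctrl
print(ctrl.get_obs()["time"]);ctrl.hand_in()
```

```text
13.1583
the job is handed in; nothing more can be done
```

The red shutter is fully shut over its slots, as far as the pictures and forces show. I pressed the closed fingertips on its plate with about 5.5 N and slid it along the track to the far stop. I then lifted straight up, swung the arm clear and handed in at 13.2 s.

- **Travel:** both cameras measure 47.4 mm. With a starting slide of about 2.6 mm, that puts it at about 50 mm. All four red slots are covered.
- **Stop reached:** at the end the resistance along the track rose by about 3 N, and the fingers slid on over the plate without moving it further. I did not press again to double-check.
- **Blue shutter and brooch:** the blue shutter shifted no more than 0.1 mm, which is measurement noise. The brooch area looks the same before and after.
- **One disagreement:** the remaining gap to the outer end of the frame is 6.9 mm in the top view, where I worked out about 7 mm for fully shut. The scene view gives 10.7 mm. I trusted the top view, because the scene view's frame corners were 2–4 mm off from the start.

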